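Press a mould carrier under the drag spring and close the keeper

TASK

Load the marking fixture: press the grey carrier down hard with the fingertips, on its rubber thumb pad, so that the kick-up spring in the bed cannot lift its nose, and keep it pressed while you slide it along the channel, under the steel drag spring, until it is fully home against the stop block. Then push the keeper arm, the one with the black knob, round until it lies fully across the channel behind the carrier. Nothing needs gripping: do not lift the carrier out of its channel, and leave the other things on the bench where they are.

Things in the scene. Friction and masses are not known exactly. Their poses are not given: they have to be found in the camera images.
- fixture: aluminium marking fixture 290 x 130 mm, screwed to the worktop. Origin: on the worktop under the channel's centre line; x runs along the channel in the feed direction, y to the left across it, z up. Bed top 12 mm above the origin, from x = -140 to +120 mm; guide rails either side, inner faces at y = +-33.5 mm, tops 17.5 mm high. Stop block and spring clamp: x = +120 to +150 mm, 42 mm high
- home (a point): the point of the bed's top, x = +45 mm, y = 0, z = 12 mm of the fixture, on which the carrier's origin lies when the carrier is fully home, its nose against the stop block; axes as the fixture's
- carrier: loose grey plate in the channel, 150 x 64 x 8 mm, about 0.25 kg. Origin: centre of its underside; x points to its half-round nose (at +75 mm), z up. Starts flat on the bed, nose 5 to 20 mm short of the kick-up spring. Three ear moulds are fixed on it in a row at x = -54 mm (tops 27 mm above the underside); an upright tab crosses its rear end (x = -75 to -69 mm, top 20 mm above the underside)
- thumb_pad (a point): point on top of the carrier's rubber thumb pad (36 x 46 mm), 9 mm above the underside, at x = -3 mm, y = 0 of the carrier. The pad reaches 20 mm behind this point, 16 mm before it and 23 mm to either side. Before it stands a rib 46 mm wide, 4 mm above the pad, its rear face 17 mm before this point: fingertips can push against it
- spring_bend (a point): lowest point of the free drag spring, at x = +88 mm, y = 0, z = 17 mm of the fixture. A steel leaf 26 mm wide, rooted on the stop block; from this bend its lip turns up to 26 mm high at x = +74 mm, facing the entry. It hangs 3 mm below the top of a flat carrier, which slips under the lip and lifts it (about 5 N); a carrier with its nose up runs over the spring
- drag_spring (a joint): rad the drag spring is lifted: 0 when free, about 0.08 when it rides on the carrier's flat top
- kicker (a joint): rad the kick-up spring is pressed down: 0 free, about 0.39 flush under a flat carrier. A steel ramp, 22 mm wide, in a bed slot, from x = +36 mm (flush) to +69 mm (26 mm high) of the fixture; pushes up with 3 to 6 N at its tip. Keeping the carrier flat over it takes about 10 to 15 N down on the thumb pad, and sliding it so about 10 N along the channel, up to 20 N as the nose passes the lip
- keeper (a joint): rad, angle of the steel keeper arm: 0 when it points back to the entry (fixture -x) beside the channel, growing clockwise seen from above to 1.57 at its stop, straight across the channel (fixture +y). Starts at -0.45 to 0.05, stays where it is left; about 1.5 N at the knob moves it. It closes only when the carrier is home: the carrier's rear tab then stands 1 mm before it
- keeper_pivot (a point): axis of the keeper arm, at x = -37 mm, y = -53 mm of the fixture, 19.5 mm above the worktop (underside of the arm). The arm is 65 mm long, 12 mm wide and 8 mm thick and passes above the rails
- keeper_knob (a point): centre of the top of the keeper's black round knob, 14 mm in diameter, 54 mm from the pivot; the knob stands on the arm, from 28 to 46.5 mm above the worktop
- bur_tin: bystander: small flat red box, 48x76x18 mm; origin centre of its underside; leave it
- mixing_cup: bystander: amber cup, 57 across, 55 tall mm; origin centre of its underside; leave it
- marker_pen: bystander: black pen, 126 long, 13 thick mm; origin centre of its underside; leave it
- bit_pot: bystander: clear pot of bits, 40 across, 75 tall mm; origin centre of its underside; leave it
- bead_dish: bystander: shallow clear dish, 84 across, 19 tall mm; origin centre of its underside; leave it
- spare_mould: bystander: loose ear mould, 14x20x18 mm; origin centre of its underside; leave it
- steel_tweezers: bystander: tweezers, 136 long, 8 high mm; origin centre of its underside; leave it

How it is judged:
On the way, in this order (a step that is already met when the one before it is completed fails the run):
1. the carrier lies flat under the drag spring, up to the stop (x of carrier in the frame of fixture above 0.039 m and z of carrier in the frame of fixture below 0.0145 m and angle between carrier's own z axis and vertical below 0.03 rad and value of joint drag_spring above 0.04 rad), for 0.2 s.
2. the keeper lies across the channel behind the carrier (value of joint keeper above 1.48 rad), for 0.2 s.
At the end, for the whole second after the job is handed in: the carrier lies at rest and flat on the bed (tilt under 0.03 rad, under 2.5 mm off it), within 3 mm of the stop, with the drag spring riding on its top (lifted more than 0.04 rad), and the keeper arm stands within 0.09 rad of straight across the channel behind it (x of carrier in the frame of fixture above 0.042 m and z of carrier in the frame of fixture below 0.0145 m and angle between carrier's own z axis and vertical below 0.03 rad and value of joint drag_spring above 0.04 rad and value of joint keeper above 1.48 rad and linear speed of carrier below 0.01 m/s); the robot touches nothing.
It fails at once if the carrier is lifted out of the channel (height (world z) of carrier above 0.035 m).
It fails at once if a bystander is pushed out of its place (more than 20 mm) (distance of any of bur_tin, mixing_cup, marker_pen, bit_pot, bead_dish, spare_mould, steel_tweezers from where it was at the start of the episode above 0.02 m).
It also fails if it takes over 51 s, if anything falls off the work surface, if the arm or the gripper's body presses on something with over 40 N, if the wrist force passes 120 N, or if a joint passes its speed limit or range.

ROBOT

A 7-joint arm with a two-finger parallel gripper is mounted at the origin on a cart in front of the work surface, level with it; the furniture and walls round the work are solid. World frame = base frame: x ahead of the robot, y to its left, z up, the work surface at z = 0. Lengths are in m, angles in rad, forces in N, time in s.
With the tool pointing down it reaches from about 0.4 to 0.85 m from the base axis. Payload 10.4 kg.
Tool frame: the origin (TCP) lies midway between the tips of the shut fingers; the grasp point (between the pads) lies 19 mm behind it; z points along the fingers, y is the line along which they close (so a half turn about z gives the same grasp; the last joint's range is limited). The gripper opens to 87 mm and grips with 3 to 60 N. Pads are 19 mm wide; open, the fingers measure 117 mm over their backs; the gripper's body (75 mm by 190 mm) begins 51 mm behind the grasp point.
Start: joints at [-1.354, 0.332, -0.065, 1.46, 0.022, 1.35, -0.088], TCP at [0.148, 0.607, 0.223] pointing down, gripper open.
Joint ranges: [-2.6, 2.6], [-0.5, 2.12], [-1.47, 1.34], [0.16, 2.42], [-1.27, 4.41], [0.06, 2.06], [-2.6, 2.6]. Speed limits (rad/s): [2.22, 2.22, 2.79, 2.79, 3.14, 3.14, 3.14].

INTERFACE

Orientations are given as a unit quaternion [x, y, z, w].
In Python, from bench import r gives the robot as it stands.
- The arm moves only by the tool arm_command, never from a script. Its arguments are lists of equal length, an entry for each row: "xyz": the shift along the world's x, y, z in m, a list of three; "rot": the turn, a rotation vector about the world's x, y, z in rad, a list of three. In form: {"xyz": [[tx, ty, tz], ...], "rot": [[ax, ay, az], ...]}. A call has 1 to 20 rows; each row is the pose to reach, as a shift and turn from the pose commanded when the call began; what a row does not reach only later rows make up. A row lasts 1/12 s, in which the tool goes at most 41.7 mm and 7.16 degrees, less where a joint would pass 70% of its speed; a pose out of reach is approached as far as the arm can. A call with a gripper value outside its range is refused whole. "grip" is the opening, from 0 (shut) to 1 (fully open), set as the call begins (left out, the last holds). The fingers move at their own pace and stop on an object; "squeeze" is the grip in N (left out, the last holds). Time passes only in rows, so rows that repeat a pose let the fingers close. It gives the time, the measured TCP pose, the force, the opening and the grip force at its end, in the units of the state.
- r.read_state(): the state, without advancing time (a new reading comes with each control period).
- r.camera(name): name is "side" or "top" or "wrist"; returns the picture (480x640x3 uint8, red, green, blue); there is no depth.
- r.camera_model(name): a dict with "fx", "fy", "cx", "cy" (pixels), "T" (4x4, takes a point from camera to world coordinates). Camera axes: x right, y up, looking along -z (the intrinsics and any distortion apply to the point x, -y, -z); pixel columns grow to the right and rows downward; lengths in m; the calibration is good to about 2 mm. A picture is of the moment at which its call begins: read the wrist's pose just before it. camera_model takes no time and is no camera call; for the wrist camera it gives the pose at the moment of the call.
- r.close_job(): hands the job in; it is judged then, once.
Trained networks look in the newest picture that a camera, given by its name, has taken for a name from the list of things; names that differ only in an ending like _2 or _b are one class to them, and where a whole thing is asked for, a point or a joint stands for the part that bears it (a point fixed in the world has none). Each returns a list of dicts, best first, with "conf" (0 to 1); they miss things now and then, are a little off and sometimes report something else, mostly with a low value. They report only what shows in the picture. A call takes as long as a camera call.
- r.look_for(label, camera): "at" ([x, y, z] in m, in the coordinates of the camera as it stood for that picture, good to about 4 mm: the middle of the surface that is visible of it).
- r.spot_point(label, camera): "at" ([x, y, z] in m, in the coordinates of the camera as it stood for that picture, good to about 4 mm: a listed point, or the origin of a listed thing).
The state is a dict: "time": time; "joint_positions": joint angles; "joint_vel": joint speeds; "joint_torque": joint torques, N m; "ee_pos": TCP position; "eef_rot": TCP orientation; "ft_force": force on the tool from outside, world axes, zero at the start; "torque": the same for the moment, N m; "width": finger opening in m; "grip_force": force on a finger pad.
Only numpy, scipy, OpenCV 4.12 (cv2) and the standard library are available. Lean on these libraries where they do the work, as an engineer would, in place of code of your own. Each camera call takes 0.05 s, during which the arm holds its last target. There are 200 camera calls.

## Working session

There is one attempt and no reset: what is moved stays moved. The work goes in short steps, Python scripts to look and compute and a tool call to move; the robot and the scene stay as the last step left them, time stands still between calls to the robot, and variables do not carry over. Pictures are saved under pics/ and viewed, at most 10 in all, crops included, and the job is handed in when it is done.

Besides the shell and the picture viewer there is one more tool, called as a command line: name --argument value ..., lists and objects as JSON in quotes. arm_command: Moves the arm, as the interface text tells. Its arguments: {"type":"object","properties":{"xyz":{"type":"array"},"rot":{"type":"array"},"grip":{"type":"number"},"squeeze":{"type":"number"}},"required":["xyz","rot"]}

```bash
mkdir -p pics; ls; cat > h.py <<'E'
import numpy as np, cv2
from bench import r
def w(cam,at,T=None):
    T=np.array(r.camera_model(cam)["T"]) if T is None else T
    return (T@np.r_[at,1])[:3]
def save(cam,f):
    im=r.camera(cam); cv2.imwrite(f,im[:,:,::-1]); return im
def pix(cam,p):
    m=r.camera_model(cam);q=np.linalg.inv(np.array(m["T"]))@np.r_[p,1]
    return m["cx"]+m["fx"]*q[0]/-q[2], m["cy"]+m["fy"]*-q[1]/-q[2]
E
python3 - <<'E'
from h import *
s=r.read_state();print(s["time"],s["ee_pos"],s["eef_rot"],s["ft_force"],s["width"])
for c in("top","side"):
    save(c,f"pics/{c}0.png")
    for l in("home","thumb_pad","keeper_pivot","keeper_knob","spring_bend","carrier","fixture"):
        for d in r.spot_point(l,c)[:2]: print(c,l,round(d["conf"],2),w(c,d["at"]).round(4))
print(r.read_state()["time"])
E
```

```text
pics
0.0 [0.14836414 0.60673706 0.2217509 ] [ 1.19594083e-01  9.92822616e-01 -7.11223484e-04 -4.66793045e-05] [1.09402145 0.45369439 0.24822588] 0.0869532071202539
top home 0.89 [0.5747 0.095  0.0111]
top keeper_pivot 0.97 [0.5029 0.0384 0.0222]
top keeper_knob 0.81 [0.4526 0.0156 0.0447]
top spring_bend 0.96 [0.6194 0.1022 0.0151]
top spring_bend 0.74 [ 0.6081 -0.0418  0.0023]
top carrier 0.78 [0.4855 0.0888 0.009 ]
side home 0.86 [0.5819 0.1011 0.0054]
side home 0.61 [0.5016 0.035  0.0212]
side thumb_pad 0.95 [0.4829 0.0896 0.0236]
side thumb_pad 0.45 [0.6227 0.1033 0.0178]
side keeper_pivot 0.81 [0.5036 0.0382 0.0205]
side keeper_knob 0.55 [0.4578 0.0148 0.048 ]
side spring_bend 0.64 [0.621  0.1034 0.0178]
side carrier 0.85 [0.4835 0.0903 0.0121]
side fixture 0.66 [5.36e-01 9.56e-02 1.00e-04]
side fixture 0.25 [0.4832 0.0902 0.0225]
0.8
```

View pics/top0.png

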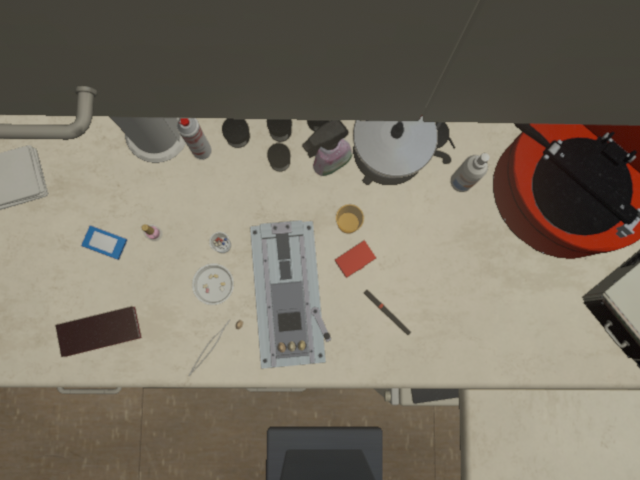

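View pics/side0.png

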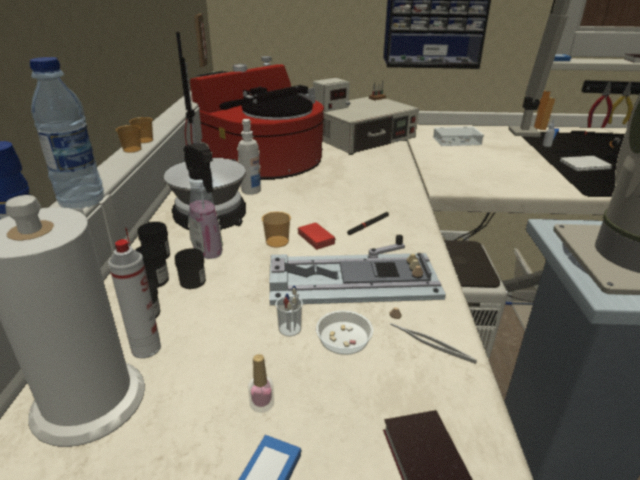

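```bash
python3 - <<'E'
from h import *
from scipy.optimize import least_squares
M={"home":(.045,0),"keeper_pivot":(-.037,-.053),"spring_bend":(.088,0),"fixture":(0,0)}
O=[("home",.5747,.095),("home",.5819,.1011),("keeper_pivot",.5029,.0384),("keeper_pivot",.5036,.0382),("spring_bend",.6194,.1022),("spring_bend",.621,.1034),("fixture",.536,.0956)]
f=lambda p:np.concatenate([[p[0]+np.cos(p[2])*M[l][0]-np.sin(p[2])*M[l][1]-x,p[1]+np.sin(p[2])*M[l][0]+np.cos(p[2])*M[l][1]-y] for l,x,y in O])
s=least_squares(f,[.53,.09,0]);print(s.x,s.fun.round(4))
x,y,a=s.x
F=lambda u,v,z:[x+np.cos(a)*u-np.sin(a)*v,y+np.sin(a)*u+np.cos(a)*v,z]
for n,q in dict(rR0=(-.14,-.0335,.0175),rR1=(.12,-.0335,.0175),rL0=(-.14,.0335,.0175),rL1=(.12,.0335,.0175),stopfarL=(.15,.065,.042),piv=(-.037,-.053,.0275),bend=(.088,0,.017)).items():
    print(n,[np.round(pix(c,F(*q))) for c in("top","side")])
E
```

```text
[0.53400001 0.09435568 0.09857438] [ 0.0041  0.0038 -0.0031 -0.0023 -0.0005 -0.0004 -0.0012 -0.0002  0.0022
  0.0008  0.0006 -0.0004 -0.002  -0.0012]
rR0 [array([310., 363.]), array([430., 259.])]
rR1 [array([298., 235.]), array([287., 262.])]
rL0 [array([276., 366.]), array([441., 280.])]
rL1 [array([266., 238.]), array([287., 284.])]
stopfarL [array([248., 222.]), array([268., 284.])]
piv [array([315., 310.]), array([373., 250.])]
bend [array([283., 252.]), array([306., 273.])]
```

The top view shows the fixture at columns 250–325 and rows 222–366. The carrier's pad is near (289,321), the keeper pivot near (316,312) and its knob near (327,337). The side view agrees, and the way to the fixture is clear. I'll shut the fingers and go above it for a close look.

arm_command --xyz '[[0.02,-0.035,0.005],[0.04,-0.07,0.01],[0.06,-0.1,0.02],[0.08,-0.13,0.02],[0.1,-0.16,0.02],[0.12,-0.19,0.02],[0.14,-0.22,0.02],[0.16,-0.25,0.02],[0.18,-0.28,0.02],[0.2,-0.315,0.02],[0.22,-0.345,0.02],[0.24,-0.375,0.02],[0.26,-0.405,0.02],[0.28,-0.44,0.02],[0.3,-0.47,0.02],[0.315,-0.495,0.02],[0.32,-0.517,0.02],[0.32,-0.517,0.02],[0.32,-0.517,0.02]]' --rot '[[0,0,0.02],[0,0,0.04],[0,0,0.06],[0,0,0.08],[0,0,0.1],[0,0,0.12],[0,0,0.14],[0,0,0.16],[0,0,0.18],[0,0,0.2],[0,0,0.22],[0,0,0.24],[0,0,0.26],[0,0,0.28],[0,0,0.3],[0,0,0.32],[0,0,0.338],[0,0,0.338],[0,0,0.338]]' --grip 0

```text
time: 2.38
ee_pos: [0.4686, 0.0892, 0.2427]
eef_rot: [-0.048, 0.999, 0.0, 0.0]
ft_force: [0.2, 1.3, -0.1]
width: 0.0007
grip_force: 0.0
```

```bash
python3 - <<'E'
from h import *
s=r.read_state();print(s["time"],s["ee_pos"],s["eef_rot"],s["ft_force"],s["width"],s["joint_positions"])
c="wrist";T=np.array(r.camera_model(c)["T"]);print(T.round(3))
save(c,"pics/w0.png")
for l in("home","thumb_pad","keeper_pivot","keeper_knob","spring_bend","carrier","fixture"):
    for d in r.spot_point(l,c)[:2]: print(c,l,round(d["conf"],2),w(c,d["at"],T).round(4))
E
```

```text
2.3833 [0.46863498 0.08917684 0.24269937] [-4.76745921e-02  9.98862898e-01  1.93197491e-04  7.74175181e-05] [ 0.21493607  1.26559294 -0.10813256] 0.0007232724411054064 [-0.75070965 -0.03060439  0.46240644  1.8281586   0.01367337  1.34060435
  1.37457479]
[[-0.096 -0.948 -0.303  0.385]
 [ 0.995 -0.092 -0.029  0.082]
 [ 0.    -0.304  0.953  0.404]
 [ 0.     0.     0.     1.   ]]
wrist thumb_pad 0.69 [0.4823 0.0895 0.0215]
wrist thumb_pad 0.63 [0.454  0.0224 0.044 ]
wrist keeper_pivot 0.88 [0.5038 0.0425 0.0153]
wrist keeper_knob 0.57 [0.455  0.0188 0.0452]
wrist carrier 0.57 [0.4903 0.0906 0.0135]
wrist fixture 0.67 [ 0.5031 -0.1072 -0.0006]
```

View pics/w0.png

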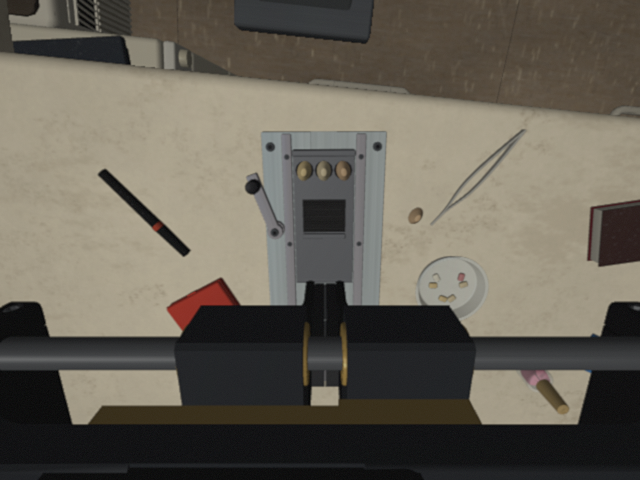

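The wrist view shows the fixture upright, with its rails aligned to the image columns. The pad spans about (303..345, 200..233), the knob is at (253,186) and the pivot at (275,232). I'll back-project these.

```bash
cat >> h.py <<'E'
def back(cam,u,v,z):
    m=r.camera_model(cam);T=np.array(m["T"])
    d=T[:3,:3]@[(u-m["cx"])/m["fx"],-(v-m["cy"])/m["fy"],-1]; return T[:3,3]+d*(z-T[2,3])/d[2]
E
python3 - <<'E'
from h import *
for n,u,v,z in[("padLrear",303,200,.021),("padRrear",345,200,.021),("padLfront",303,233,.021),("padRfront",345,233,.021),("knob",253,185,.0465),("piv",275,232,.0275),
 ("fixBL",263,132,.012),("fixBR",386,132,.012),("railR",287,135,.0175),("railL",363,135,.0175),("railR2",289,300,.0175),("railL2",360,300,.0175),("tabrear",323,150,.032)]:
    print(n,back("wrist",u,v,z).round(4))
E
```

```text
padLrear [0.4658 0.0682 0.021 ]
padRrear [0.4614 0.1126 0.021 ]
padLfront [0.5023 0.0712 0.021 ]
padRfront [0.4977 0.1168 0.021 ]
knob [0.4505 0.0193 0.0465]
piv [0.5022 0.0415 0.0275]
fixBL [0.4011 0.0211 0.012 ]
fixBR [0.3885 0.1469 0.012 ]
railR [0.4014 0.0464 0.0175]
railL [0.3937 0.1232 0.0175]
railR2 [0.5866 0.0616 0.0175]
railL2 [0.5783 0.1442 0.0175]
tabrear [0.4114 0.0842 0.032 ]
```

arm_command --xyz '[[0.004,0.0,-0.035],[0.01,0.001,-0.075],[0.015,0.002,-0.115],[0.018,0.002,-0.15],[0.018,0.002,-0.18],[0.018,0.002,-0.2],[0.018,0.002,-0.208],[0.018,0.002,-0.212],[0.018,0.002,-0.215],[0.018,0.002,-0.218],[0.018,0.002,-0.22],[0.018,0.002,-0.222],[0.018,0.002,-0.222]]' --rot '[[0,0,0],[0,0,0],[0,0,0],[0,0,0],[0,0,0],[0,0,0],[0,0,0],[0,0,0],[0,0,0],[0,0,0],[0,0,0],[0,0,0],[0,0,0]]'

```text
time: 3.87
ee_pos: [0.4873, 0.0925, 0.0215]
eef_rot: [-0.049, 0.999, 0.001, 0.001]
ft_force: [0.1, 0.9, 3.1]
width: 0.0007
grip_force: 1.6
```

arm_command --xyz '[[0,0,-0.001],[0,0,-0.002],[0,0,-0.003],[0,0,-0.003]]' --rot '[[0,0,0],[0,0,0],[0,0,0],[0,0,0]]'

```text
time: 4.2
ee_pos: [0.4898, 0.0931, 0.0213]
eef_rot: [-0.049, 0.999, 0.001, 0.003]
ft_force: [-6.2, -1.0, 33.7]
width: 0.0007
grip_force: 16.9
```

```bash
python3 - <<'E'
from h import *
save("side","pics/s1.png")
im=cv2.imread("pics/s1.png")[210:330,240:460]; cv2.imwrite("pics/s1c.png",cv2.resize(im,None,fx=3.5,fy=3.5))
print(r.read_state()["ft_force"])
E
```

```text
[-5.30348192 -1.36753975 33.42897177]
```

View pics/s1c.png

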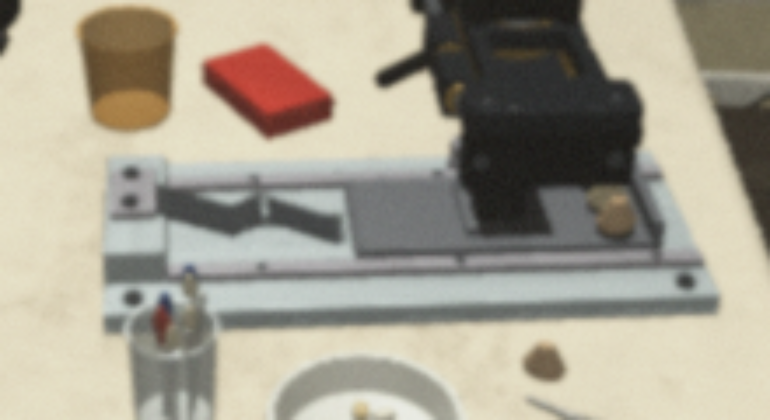

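The crop shows the carrier flat in the channel with the fingertips on its pad, and the kicker and drag spring free ahead of it. I'm pressing with about 33 N, so I'll start the slide.

arm_command --xyz '[[0.003,0.0003,0.0005],[0.007,0.0007,0.0005],[0.011,0.0011,0.0005],[0.015,0.0015,0.0005],[0.019,0.0019,0.0005],[0.023,0.0023,0.0005],[0.027,0.0027,0.0005],[0.031,0.0031,0.0005],[0.035,0.0035,0.0005]]' --rot '[[0,0,0],[0,0,0],[0,0,0],[0,0,0],[0,0,0],[0,0,0],[0,0,0],[0,0,0],[0,0,0]]'

```text
time: 5.0
ee_pos: [0.524, 0.0966, 0.0214]
eef_rot: [-0.049, 0.999, 0.001, 0.002]
ft_force: [-6.2, 0.3, 26.9]
width: 0.0006
grip_force: 13.8
```

arm_command --xyz '[[0.004,0.0004,0],[0.008,0.0008,0],[0.012,0.0012,0],[0.016,0.0016,0],[0.02,0.002,0],[0.02,0.002,0]]' --rot '[[0,0,0],[0,0,0],[0,0,0],[0,0,0],[0,0,0],[0,0,0]]'

```text
time: 5.5
ee_pos: [0.5447, 0.0985, 0.0214]
eef_rot: [-0.049, 0.999, 0.001, 0.003]
ft_force: [-2.0, 0.1, 24.5]
width: 0.0009
grip_force: 11.6
```

```bash
python3 - <<'E'
from h import *
save("side","pics/s2.png")
im=cv2.imread("pics/s2.png")[210:330,240:460]; cv2.imwrite("pics/s2c.png",cv2.resize(im,None,fx=3.5,fy=3.5))
print(r.read_state()["ft_force"])
E
```

```text
[-1.81779629  0.26298998 21.84326147]
```

View pics/s2c.png

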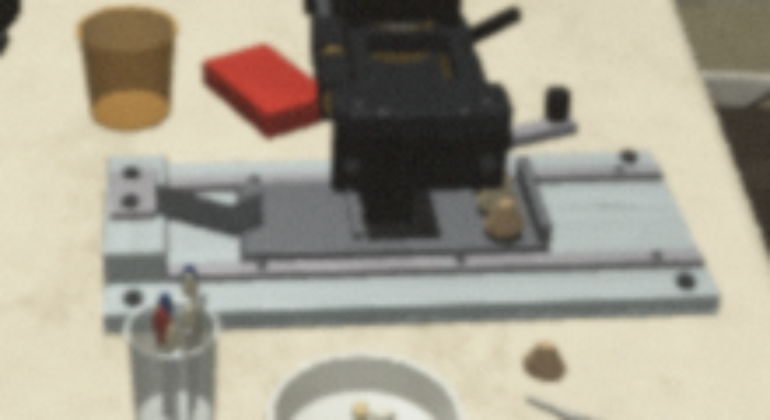

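The carrier followed flat. Its nose is now just at the drag spring's lip, at about (255,200) in the crop. I'll press a little harder and go on.

arm_command --xyz '[[0.002,0.0002,-0.001],[0.005,0.0005,-0.001],[0.008,0.0008,-0.001],[0.011,0.0011,-0.001],[0.014,0.0014,-0.001],[0.017,0.0017,-0.001],[0.02,0.002,-0.001],[0.023,0.0023,-0.001],[0.026,0.0026,-0.001],[0.029,0.0029,-0.001]]' --rot '[[0,0,0],[0,0,0],[0,0,0],[0,0,0],[0,0,0],[0,0,0],[0,0,0],[0,0,0],[0,0,0],[0,0,0]]'

```text
time: 6.38
ee_pos: [0.5727, 0.1013, 0.0213]
eef_rot: [-0.049, 0.999, 0.001, 0.002]
ft_force: [-11.9, -0.2, 35.9]
width: 0.0005
grip_force: 18.1
```

arm_command --xyz '[[0.002,0.0002,0],[0.004,0.0004,0],[0.006,0.0006,0],[0.008,0.0008,0],[0.008,0.0008,0]]' --rot '[[0,0,0],[0,0,0],[0,0,0],[0,0,0],[0,0,0]]'

```text
time: 6.8
ee_pos: [0.5796, 0.102, 0.0213]
eef_rot: [-0.049, 0.999, 0.001, 0.001]
ft_force: [-16.5, -2.3, 42.0]
width: 0.0004
grip_force: 20.8
```

arm_command --xyz '[[0.001,0.0001,0.0007],[0.002,0.0002,0.0007],[0.003,0.0003,0.0007],[0.004,0.0004,0.0007],[0.004,0.0004,0.0007]]' --rot '[[0,0,0],[0,0,0],[0,0,0],[0,0,0],[0,0,0]]'

```text
time: 7.22
ee_pos: [0.5798, 0.102, 0.0212]
eef_rot: [-0.049, 0.999, 0.001, -0.003]
ft_force: [-31.7, -2.8, 52.5]
width: 0.0005
grip_force: 26.1
```

```bash
python3 - <<'E'
from h import *
save("side","pics/s3.png")
im=cv2.imread("pics/s3.png")[210:330,240:460]; cv2.imwrite("pics/s3c.png",cv2.resize(im,None,fx=3.5,fy=3.5))
s=r.read_state();print(s["ft_force"],s["ee_pos"])
E
```

```text
[-32.29816206  -3.72039197  51.49546939] [0.57979927 0.10194    0.02126306]
```

View pics/s3c.png

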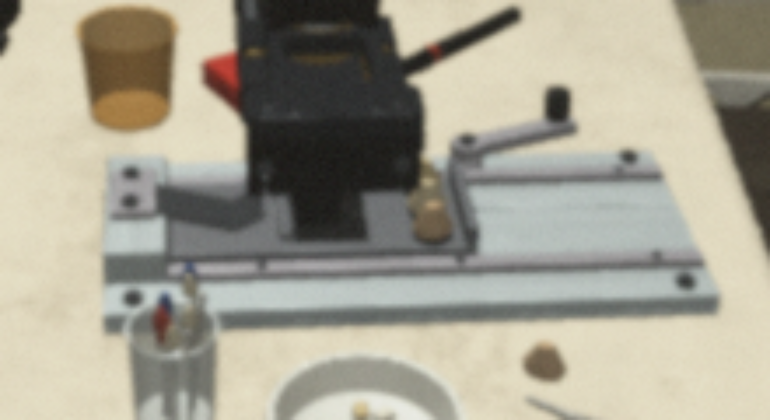

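The carrier is home: x stopped at 0.580 while the push rose to 32 N, and the spring rides on its top. I'll ease the push and lift off.

arm_command --xyz '[[-0.0015,0,0.001],[-0.003,0,0.002],[-0.003,0,0.004],[-0.003,0,0.006],[-0.003,0,0.012],[-0.003,0,0.03],[-0.003,0,0.06]]' --rot '[[0,0,0],[0,0,0],[0,0,0],[0,0,0],[0,0,0],[0,0,0],[0,0,0]]'

```text
time: 7.85
ee_pos: [0.5777, 0.1014, 0.0762]
eef_rot: [-0.049, 0.999, -0.001, -0.002]
ft_force: [-0.1, 0.5, -0.5]
width: 0.0005
grip_force: 0.0
```

```bash
python3 - <<'E'
from h import *
save("side","pics/s4.png")
im=cv2.imread("pics/s4.png")[210:330,240:460]; cv2.imwrite("pics/s4c.png",cv2.resize(im,None,fx=3.5,fy=3.5))
s=r.read_state();print(s["ft_force"],s["ee_pos"],s["joint_positions"])
for c in("side","top"):
  if c=="top": r.camera(c)
  for l in("thumb_pad","keeper_pivot","keeper_knob","carrier"):
    for d in r.spot_point(l,c)[:1]: print(c,l,round(d["conf"],2),w(c,d["at"]).round(4))
E
```

```text
[5.87019928 0.47868866 5.05690109] [0.58168971 0.10180049 0.08376072] [-0.63335745  0.39181268  0.46965875  1.74116822 -0.20080762  1.05139519
  1.57348231]
side thumb_pad 0.66 [0.5772 0.0986 0.0209]
side keeper_pivot 0.71 [0.5025 0.035  0.022 ]
side keeper_knob 0.55 [0.4592 0.0143 0.0442]
side carrier 0.97 [0.577  0.0987 0.0125]
top keeper_pivot 0.86 [0.5033 0.0412 0.0242]
top keeper_knob 0.61 [0.4532 0.0148 0.0453]
```

View pics/s4c.png

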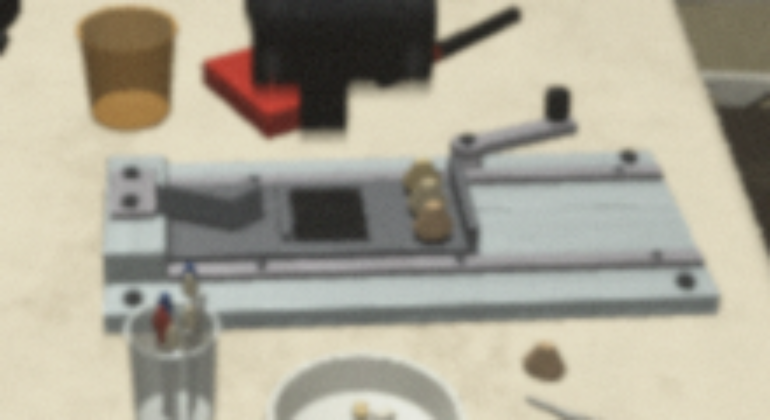

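The view shows the carrier flat and up to the stop, the spring riding on it and the keeper still open, its knob near (557,103) in the crop. Next I go to the outer side of the knob.

arm_command --xyz '[[0,0,0.035],[-0.02,-0.02,0.05],[-0.045,-0.045,0.05],[-0.07,-0.07,0.05],[-0.09,-0.09,0.05],[-0.105,-0.105,0.05],[-0.113,-0.113,0.05],[-0.113,-0.113,0.05],[-0.113,-0.113,0.05]]' --rot '[[0,0,0],[0,0,0.05],[0,0,0.12],[0,0,0.2],[0,0,0.28],[0,0,0.345],[0,0,0.345],[0,0,0.345],[0,0,0.345]]'

```text
time: 9.1
ee_pos: [0.4669, -0.0108, 0.128]
eef_rot: [-0.219, 0.976, 0.0, 0.0]
ft_force: [0.2, -0.2, -0.4]
width: 0.0004
grip_force: 0.0
```

```bash
python3 - <<'E'
from h import *
s=r.read_state();e=np.array(s["ee_pos"]);print(s["time"],e,s["eef_rot"],s["joint_positions"])
c="wrist";T=np.array(r.camera_model(c)["T"]);save(c,"pics/w1.png")
for l in("keeper_pivot","keeper_knob"):
    for d in r.spot_point(l,c)[:2]: print(l,round(d["conf"],2),w(c,d["at"],T).round(4))
P=np.array([.503,.039])
for th in np.arange(-.345,1.6,.12).tolist()+[1.57]:
    f=np.pi-th+.0986; K=P+.054*np.array([np.cos(f),np.sin(f)]); q=K-.020*np.array([np.sin(f),-np.cos(f)])
    print(round(th,3),(q-e[:2]).round(4),round(-th-.345,3))
E
```

```text
9.1 [ 0.46694313 -0.01075341  0.1279529 ] [-2.18668148e-01  9.75799168e-01  2.37660343e-04  4.09237458e-04] [-0.56520659  0.05227561  0.50943822  2.00686468 -0.02944733  1.08852863
  1.96898659]
keeper_pivot 0.71 [0.5022 0.0398 0.0161]
keeper_knob 0.68 [0.453  0.0162 0.0449]
-0.345 [-0.0041  0.0085] 0.0
-0.225 [-0.0088  0.0136] -0.12
-0.105 [-0.0128  0.0192] -0.24
0.015 [-0.0161  0.0253] -0.36
0.135 [-0.0186  0.0317] -0.48
0.255 [-0.0204  0.0384] -0.6
0.375 [-0.0214  0.0452] -0.72
0.495 [-0.0215  0.0522] -0.84
0.615 [-0.0208  0.059 ] -0.96
0.735 [-0.0193  0.0658] -1.08
0.855 [-0.0169  0.0723] -1.2
0.975 [-0.0139  0.0785] -1.32
1.095 [-0.0101  0.0842] -1.44
1.215 [-0.0056  0.0895] -1.56
1.335 [-0.0006  0.0942] -1.68
1.455 [0.005  0.0983] -1.8
1.575 [0.0111 0.1016] -1.92
1.57 [0.0108 0.1015] -1.915
```

View pics/w1.png

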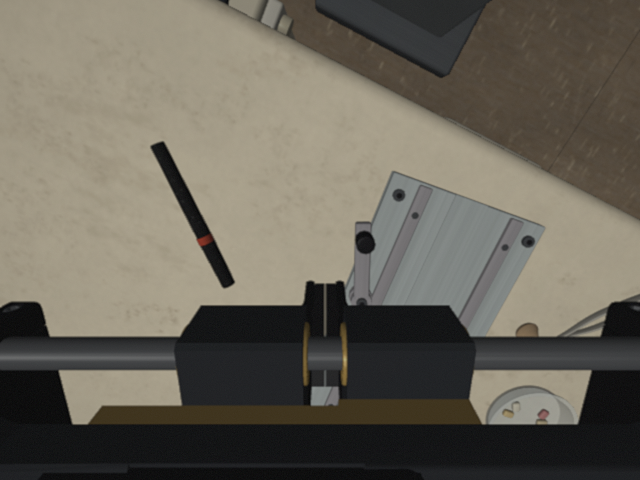

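The wrist view shows the keeper arm parallel to the fingers, its knob at (365,242) to the right of the shut fingers. There is room to go down beside it.

arm_command --xyz '[[0,0,-0.03],[0,0,-0.06],[0,0,-0.08],[0,0,-0.09],[0,0,-0.094],[0,0,-0.094]]' --rot '[[0,0,0],[0,0,0],[0,0,0],[0,0,0],[0,0,0],[0,0,0]]'

```text
time: 9.75
ee_pos: [0.4665, -0.011, 0.0334]
eef_rot: [-0.22, 0.976, -0.0, -0.001]
ft_force: [0.6, -0.1, 0.4]
width: 0.0001
grip_force: 0.0
```

arm_command --xyz '[[-0.002,0.004,0],[-0.004,0.0085,0],[-0.009,0.0135,0],[-0.013,0.019,0],[-0.016,0.0255,0],[-0.0185,0.0315,0],[-0.0205,0.0385,0],[-0.0215,0.045,0],[-0.0215,0.052,0],[-0.021,0.059,0],[-0.0195,0.066,0],[-0.0195,0.066,0]]' --rot '[[0,0,0],[0,0,0],[0,0,-0.12],[0,0,-0.24],[0,0,-0.36],[0,0,-0.48],[0,0,-0.6],[0,0,-0.72],[0,0,-0.84],[0,0,-0.96],[0,0,-1.08],[0,0,-1.08]]'

```text
time: 10.75
ee_pos: [0.4475, 0.0567, 0.0347]
eef_rot: [0.315, 0.949, 0.001, 0.001]
ft_force: [-0.1, 1.0, -0.3]
width: 0.0005
grip_force: 0.0
```

```bash
python3 - <<'E'
from h import *
save("side","pics/s5.png")
im=cv2.imread("pics/s5.png")[210:330,240:460]; cv2.imwrite("pics/s5c.png",cv2.resize(im,None,fx=3.5,fy=3.5))
s=r.read_state();print(s["ft_force"],s["ee_pos"],s["joint_positions"])
for l in("thumb_pad","keeper_knob","carrier"):
    for d in r.spot_point(l,"side")[:1]: print(l,round(d["conf"],2),w("side",d["at"]).round(4))
E
```

```text
[-0.40761144  0.15226815  0.42731208] [0.4473497  0.05590008 0.0345768 ] [-0.76550553  0.17113664  0.58146619  2.13191006 -0.12382682  0.86848975
  0.82690344]
thumb_pad 0.79 [0.5732 0.1001 0.025 ]
keeper_knob 0.53 [0.4602 0.0686 0.0453]
carrier 0.79 [0.5791 0.0952 0.0115]
```

View pics/s5c.png

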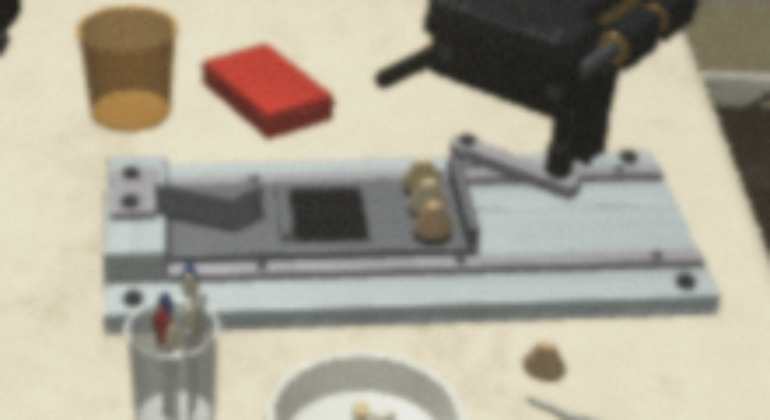

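The keeper is moving as wanted, at about 0.70 rad now, and the carrier is unchanged. I'll finish the swing.

arm_command --xyz '[[0.0025,0.0065,0],[0.0055,0.0125,0],[0.0095,0.018,0],[0.014,0.0235,0],[0.019,0.028,0],[0.0245,0.0325,0],[0.0305,0.0355,0],[0.0305,0.0355,0]]' --rot '[[0,0,-0.12],[0,0,-0.24],[0,0,-0.36],[0,0,-0.48],[0,0,-0.6],[0,0,-0.72],[0,0,-0.84],[0,0,-0.84]]'

```text
time: 11.62
ee_pos: [0.4781, 0.0906, 0.0339]
eef_rot: [0.674, 0.739, 0.0, 0.0]
ft_force: [-0.9, 0.5, -0.6]
width: 0.0006
grip_force: 0.0
```

arm_command --xyz '[[0.001,0,0],[0.002,0,0],[0.003,0,0],[0.003,0,0]]' --rot '[[0,0,0],[0,0,0],[0,0,0],[0,0,0]]'

```text
time: 11.95
ee_pos: [0.4802, 0.0899, 0.0337]
eef_rot: [0.672, 0.74, -0.0, -0.0]
ft_force: [-0.9, -0.2, -1.1]
width: 0.0003
grip_force: 0.5
```

arm_command --xyz '[[0.001,0,0],[0.002,0,0],[0.003,0,0],[0.003,0,0]]' --rot '[[0,0,0],[0,0,0],[0,0,0],[0,0,0]]'

```text
time: 12.28
ee_pos: [0.4813, 0.09, 0.0331]
eef_rot: [0.673, 0.74, -0.002, -0.002]
ft_force: [-8.7, -0.4, 3.5]
width: 0.0006
grip_force: 4.5
```

Contact with the keeper's stop. One more small push, then back off and up, and check.

arm_command --xyz '[[0.001,0,0],[0.001,0,0],[0.001,0,0],[-0.004,0,0],[-0.015,0,0],[-0.025,0,0.01],[-0.025,0,0.045],[-0.025,0,0.08],[-0.04,-0.04,0.1],[-0.045,-0.07,0.11],[-0.045,-0.07,0.11]]' --rot '[[0,0,0],[0,0,0],[0,0,0],[0,0,0],[0,0,0],[0,0,0],[0,0,0],[0,0,0],[0,0,0],[0,0,0],[0,0,0]]'

```text
time: 13.2
ee_pos: [0.4392, 0.0148, 0.1464]
eef_rot: [0.675, 0.738, 0.002, 0.001]
ft_force: [0.6, -0.7, 0.5]
width: 0.0003
grip_force: 0.0
```

```bash
python3 - <<'E'
from h import *
save("side","pics/s6.png")
a=cv2.imread("pics/s6.png")[210:330,240:460]; 
cv2.imwrite("pics/s6c.png",cv2.resize(a,None,fx=3.5,fy=3.5))
s=r.read_state();print(s["time"],s["ft_force"],s["ee_pos"])
for c in("side","top"):
  if c=="top": save(c,"pics/t6.png")
  for l in("thumb_pad","keeper_pivot","keeper_knob","carrier"):
    for d in r.spot_point(l,c)[:1]: print(c,l,round(d["conf"],2),w(c,d["at"]).round(4))
E
```

```text
13.25 [ 0.34628802  0.38318991 -0.15239986] [0.43923914 0.01769042 0.14540467]
side thumb_pad 0.96 [0.5759 0.0989 0.0249]
side keeper_pivot 0.94 [0.503  0.0386 0.023 ]
side keeper_knob 0.61 [0.5    0.0926 0.0449]
side carrier 0.83 [0.5766 0.0976 0.0113]
top thumb_pad 0.87 [0.5739 0.0958 0.0238]
top keeper_pivot 0.57 [0.5017 0.0424 0.0249]
top keeper_knob 0.53 [0.4939 0.092  0.0443]
top carrier 0.78 [0.5808 0.0996 0.0092]
```

View pics/s6c.png

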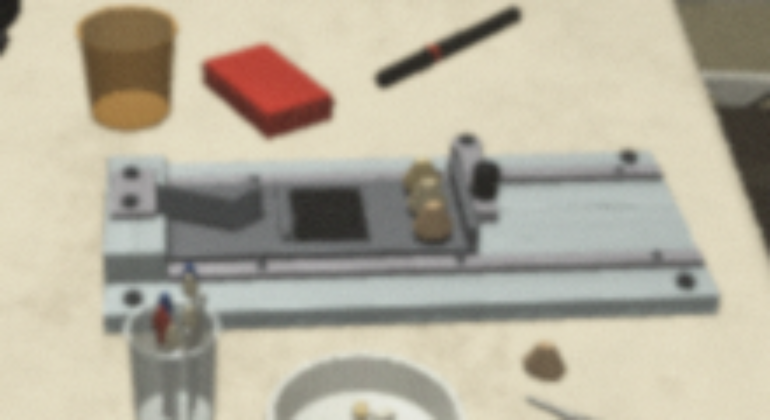

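The view shows the keeper arm across the channel behind the tab, with its knob at (485,180) in the crop. I'll check the knob numerically by projecting candidate angles.

```bash
python3 - <<'E'
from h import *
P=np.array([.503,.039])
for c,f in(("side","pics/s6.png"),("top","pics/t6.png")):
    g=cv2.imread(f,0)
    for th in(1.37,1.47,1.57):
        a=np.pi-th+.0986;k=P+.054*np.array([np.cos(a),np.sin(a)])
        print(c,th,np.round(pix(c,[*k,.0465]),1),np.round(pix(c,[*k,.037]),1))
    u,v=np.round(pix(c,[*k,.037])).astype(int);q=g[v-9:v+10,u-9:u+10]
    n,_,st,ce=cv2.connectedComponentsWithStats((q<45).astype(np.uint8))
    print([(s[4],(e+[u-9,v-9]).round(1)) for s,e in zip(st[1:],ce[1:])])
E
```

```text
side 1.37 [384.2 256.5] [383.8 261.2]
side 1.47 [381.2 256.9] [380.8 261.5]
side 1.57 [378.1 257. ] [377.7 261.7]
[(np.int32(31), array([378.3, 262.1]))]
top 1.37 [287.9 317.3] [288.1 317.5]
top 1.47 [287.3 314.7] [287.5 314.8]
top 1.57 [286.9 311.9] [287.1 312.1]
[]
```

The side view puts the knob at about 1.55 rad, which agrees with the firm stop I felt. I'm handing in.

```bash
python3 -c "
from bench import r
print(r.close_job())"
```

```text
the job is handed in; nothing more can be done
None
```

The job is handed in, but the judge returned no verdict. The carrier was seen flat and home under the drag spring, the keeper arm measured about 1.55 rad across the channel behind it, and no bystander was touched.

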